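# Re-zero a click-stop sample carousel and index it to its fourth position

### The arm

A 7-joint arm with a two-finger parallel gripper is mounted at the origin on a cart in front of the work surface, level with it; the furniture and walls round the work are solid. World frame = base frame: x ahead of the robot, y to its left, z up, the work surface at z = 0. Lengths are in m, angles in rad, forces in N, time in s.
With the tool pointing down it reaches from about 0.4 to 0.85 m from the base axis. Payload 4.5 kg.
Tool frame: the origin (TCP) lies midway between the tips of the shut fingers; the grasp point (between the pads) lies behind it (arm.grip_depth is the z of the grasp point in the tool frame, in m); z points along the fingers, x is the direction in which the jaws open and shut, and the axes are right-handed (so a half turn about z gives the same grasp; the last joint's range is limited). The gripper opens to 88 mm and grips with 3 to 60 N. Pads are 18 mm wide; open, the fingers measure 123 mm over their backs; the gripper's body (75 mm by 187 mm) begins 45 mm behind the grasp point.
Start: joints at [1.271, 0.689, -0.195, 1.565, 0.157, 0.902, -0.215], TCP at [0.205, -0.591, 0.239] pointing down, gripper open.
Joint ranges: [-3.01, 3.01], [-0.46, 2.08], [-1.47, 1.51], [0.13, 2.56], [-1, 4.14], [0.04, 2.09], [-2.66, 2.66]. Speed limits (rad/s): [2.57, 2.57, 3.14, 3.14, 3.14, 3.14, 3.14].

### API

Orientations are given as a rotation vector (axis times angle).
In Python, from bench import arm gives the robot as it stands. The module is installed in compiled form; this text tells all that it offers.
- The arm moves only by the shell command python3 -m handwheel 'ROWS' [OPENING] [FORCE]. ROWS is JSON, a list of rows, each a list of 2 entries, a list of its own where there are three numbers: the shift along the tool's x, y, z in m, then the turn, a rotation vector about the tool's x, y, z in degrees. A call has 1 to 20 rows; each row is the pose to reach, as a shift and turn from the pose commanded when the call began, along the tool's axes at that moment; what a row does not reach only later rows make up. A row lasts 1/12 s, in which the tool goes at most 41.7 mm and 7.16 degrees, less where a joint would pass 70% of its speed; a pose out of reach is approached as far as the arm can. A call with a gripper value outside its range is refused whole. OPENING is the opening in per cent of the stroke, from 0 (shut) to 100 (fully open), set as the call begins (- or left out, the last holds). The fingers move at their own pace and stop on an object; FORCE is the grip in N (left out, the last holds). Time passes only in rows, so rows that repeat a pose let the fingers close. It gives the time, the measured TCP pose, the force and the opening at its end, in the units of the state.
- arm.get_state(): the state, without advancing time (a new reading comes with each control period).
- arm.grab_frame(name): name is "side" or "top"; returns the picture (480x640x3 uint8, red, green, blue); there is no depth.
- arm.camera_info(name): a dict with "fx", "fy", "cx", "cy" (pixels), "k1" (the pictures are not rectified: a ray, as slopes to the right and down, at radius r is drawn at 1 + k1 r^2 times it, then the intrinsics apply), "eye" and "orientation" of the camera in the world. Camera axes: x right, y down, z forward; pixel columns grow to the right and rows downward; lengths in m; the calibration is good to about 2 mm. A picture is of the moment at which its call begins. camera_info takes no time and is no camera call.
- arm.job_done(): hands the job in, once; it reports no verdict.
The state is a dict: "time": time; "q": joint angles; "qvel": joint speeds; "effort": joint torques, N m; "position": TCP position; "ee_rot": TCP orientation; "wrist_force": force on the tool from outside, world axes, zero at the start; "ft_torque": the same for the moment, N m; "finger_gap": opening from 0.0 (shut) to 1.0 (fully open).
Only numpy, scipy, OpenCV 4.12 (cv2) and the standard library are available. Lean on these libraries where they do the work, as an engineer would, in place of code of your own. Each camera call takes 0.05 s, during which the arm holds its last target.

### The job

The sample carousel has lost its count. Push its black handle post round clockwise (seen from above) until the turntable rests gently against its home stop, then turn it back counter-clockwise by exactly four clicks, without running past the fourth, and leave it resting in that notch. The notches are unevenly spaced, so feel for the clicks; keep the tall cylinder and the small bottles on it upright, and leave the other things on the bench alone.

Things in the scene. Friction and masses are not known exactly. Their poses are not given: they have to be found in the camera images.
- carousel_base: The fixed grey base of the carousel: round foot 224 mm across, drum 192 mm across, origin at the centre of the foot's underside on the bench; the vertical turning axis passes through it. The white turntable on it is 208 mm across with its top 47 mm above the bench. A small aluminium stop lug with a rubber pad stands outside the rim; its top is 50 mm above the bench.
- handle (a point): Middle of the top of the black round handle post on the turntable (20 mm in diameter, stands upright from 47 to 119 mm above the bench; this point is 119 mm above it). The post is 84 mm from the turning axis and turns with the table. Nothing else on the turntable stands within 55 mm of it, so there is room to push it from either side.
- carousel (a joint): Turn of the turntable about carousel_base's vertical axis: 0 at the home stop, growing counter-clockwise from above, far stop at 2.2. At 0 the handle post lies 2.356 rad counter-clockwise from the base's x axis (base frame). There is a notch at home (0) and six more at uneven steps of 0.25 to 0.5 rad.
- detent (a point): Aluminium housing on the base's side, in which a sprung ball holds the turntable in its notches. To push the handle post out of a notch takes 4 to 8 N; this falls to nothing about half way to the next notch, where the table snaps on into it by itself: one click. At the home stop the push rises past 10 N. The point is the middle of the housing, 23 mm above the bench.
- cylinder: Tall, top-heavy measuring cylinder 182 mm high, 25 mm thick, blue round foot 50 mm across, orange stopper; standing loose on the turntable, across from the handle, about 56 mm from the axis; origin under its foot, z up. A knock or a hard jerk of the table tips it.
- vial: Small glass vial, 25 mm thick and 50 mm high, standing loose on the turntable; origin under its foot.
- blue_bottle: Small white bottle with blue cap, 30 mm thick, 63 mm high, standing loose on the turntable; origin under its foot.
- green_bottle: White bottle with green cap, 52x58x135 mm, standing left of the carousel; leave alone.
- red_bottle: White bottle with red cap, 55x62x131 mm, standing left of the carousel; leave alone.
- amber_bottle: Amber bottle with black cap, 60x60x135 mm, standing right of the carousel; leave alone.
- dishes: Two stacked clear dishes, 70 mm across, 32 mm high, right of the carousel; leave alone.
There are look-alikes about, which are no part of the job. Leave any green look-alike of the blue_bottle alone.

How it is judged:
By the outcome, as a careful person would: the job done as asked, in the order asked, and still so for the second after the job is handed in, with the robot touching nothing.
It also fails if it takes over 72 s, if anything falls off the work surface, if the arm or the gripper's body presses on something with over 40 N, if the wrist force passes 120 N, or if a joint passes its speed limit or range.

## Working session

There is one attempt and no reset: what is moved stays moved. The work goes in short steps, Python scripts to look and compute and a shell command to move; the robot and the scene stay as the last step left them, time stands still between calls to the robot, and variables do not carry over. Pictures are saved under pics/ and viewed, and the job is handed in when it is done.

```bash
mkdir -p pics
python3 - <<'E'
from bench import arm
import cv2
s=arm.get_state(); print({k:(v if not hasattr(v,'round') else v) for k,v in s.items()})
print(arm.grip_depth)
for n in("side","top"):
    print(n,arm.camera_info(n)); cv2.imwrite(f"pics/{n}0.png",arm.grab_frame(n)[:,:,::-1])
E
```

```text
{'time': 0.0, 'q': array([ 1.27078144,  0.68998054, -0.19451074,  1.56632331,  0.15725564,
        0.90246511, -0.2151187 ]), 'qvel': array([ 0.00182299, -0.00191174, -0.00080132, -0.0008629 ,  0.00031619,
       -0.00068425, -0.00278574]), 'effort': array([ 1.66017999e-04, -5.27568305e+01, -1.26660537e+00, -1.53429508e+01,
       -5.25419740e-02,  6.42418177e-03,  1.45852537e-04]), 'position': array([ 0.20454395, -0.58993106,  0.23791759]), 'ee_rot': array([-2.55887279e+00,  1.82091434e+00,  2.37220792e-03]), 'wrist_force': array([-0.4495337 ,  0.273569  , -0.22497604]), 'ft_torque': array([-0.05983122,  0.03392257,  0.01079386]), 'finger_gap': 1.002893510603594}
-0.0187
side {'fx': 619.8619757364687, 'fy': 619.8619757364687, 'cx': 318.7332852769315, 'cy': 250.66008737778088, 'k1': -0.07489549993579175, 'eye': array([0.18857835, 1.31452105, 0.86340868]), 'orientation': array([-0.33987394,  2.5542469 , -1.54729861])}
top {'fx': 557.3471369193221, 'fy': 557.3471369193221, 'cx': 312.1279265933338, 'cy': 244.09017699930195, 'k1': -0.10065266594395035, 'eye': array([ 0.41794675, -0.07160149,  1.70258858]), 'orientation': array([-2.18019949,  2.16972556, -0.09277763])}
```

View pics/side0.png

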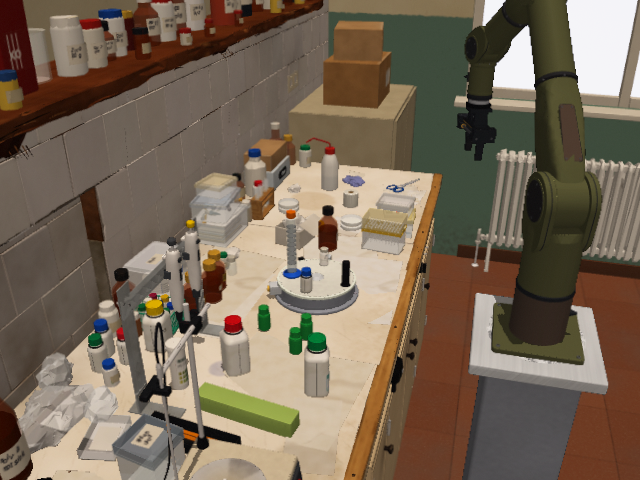

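View pics/top0.png

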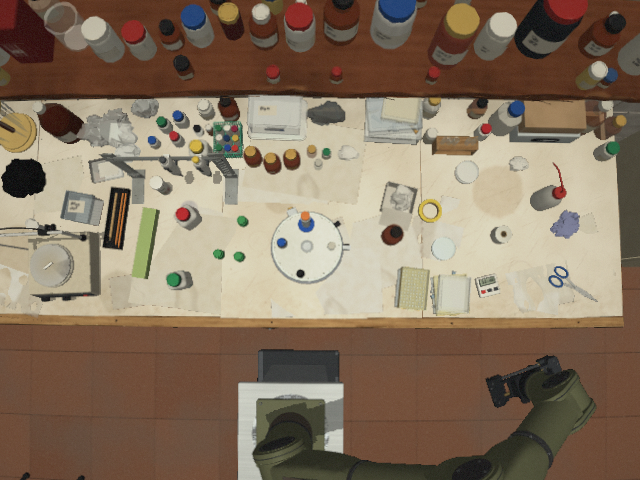

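The top view shows the carousel at about (307,247), the handle at (300,273), the cylinder at (305,220), and a lug or housing at (345,247). I'll zoom in and measure.

```bash
cat > h.py <<'E'
import numpy as np, cv2
from bench import arm
from scipy.spatial.transform import Rotation as R
def cam(n):
    c=arm.camera_info(n); K=np.array([[c['fx'],0,c['cx']],[0,c['fy'],c['cy']],[0,0,1.]])
    return c,K,R.from_rotvec(c['orientation']).as_matrix()
def ray(n,uv):
    c,K,M=cam(n); x=(uv[0]-K[0,2])/K[0,0]; y=(uv[1]-K[1,2])/K[1,1]
    rd=np.hypot(x,y); r=rd
    for _ in range(20): r=rd/(1+c['k1']*r*r)
    s=r/rd if rd>0 else 1
    return np.array(c['eye']), M@np.array([x*s,y*s,1])
def onz(n,uv,z):
    e,d=ray(n,uv); return e+d*(z-e[2])/d[2]
def proj(n,p):
    c,K,M=cam(n); q=M.T@(np.asarray(p)-c['eye']); x,y=q[:2]/q[2]; f=1+c['k1']*(x*x+y*y)
    return np.array([K[0,0]*x*f+K[0,2],K[1,1]*y*f+K[1,2]])
def crop(n,f,u,v,w,h,k,out):
    cv2.imwrite(out,cv2.resize(f[v:v+h,u:u+w,::-1],None,fx=k,fy=k,interpolation=cv2.INTER_CUBIC))
def handle(f,n='top',box=(255,195,110,100)):
    u,v,w,h=box; g=f[v:v+h,u:u+w].max(2)
    m=(g<60).astype(np.uint8); nn,l,st,ce=cv2.connectedComponentsWithStats(m)
    return [(st[i,4],ce[i]+[u,v],st[i,:4]) for i in range(1,nn) if st[i,4]>15]
E
python3 - <<'E'
from h import *
f=cv2.imread('pics/top0.png')[:,:,::-1]; s=cv2.imread('pics/side0.png')[:,:,::-1]
crop('t',f,260,195,100,100,6,'pics/tc.png'); crop('s',s,255,195,120,120,5,'pics/sc.png')
print(handle(f)); print(handle(s,box=(255,240,120,80)))
E
```

```text
[(np.int32(20), array([336.7, 223.6]), array([79, 26,  6,  6], dtype=int32)), (np.int32(40), array([299.925, 273.2  ]), array([42, 75,  7,  7], dtype=int32))]
[(np.int32(176), array([345.375     , 273.77840909]), array([86, 21,  9, 26], dtype=int32))]
```

View pics/tc.png

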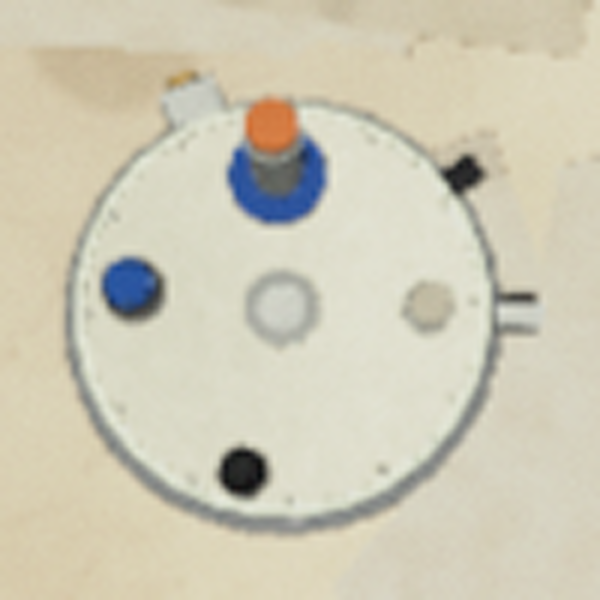

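View pics/sc.png

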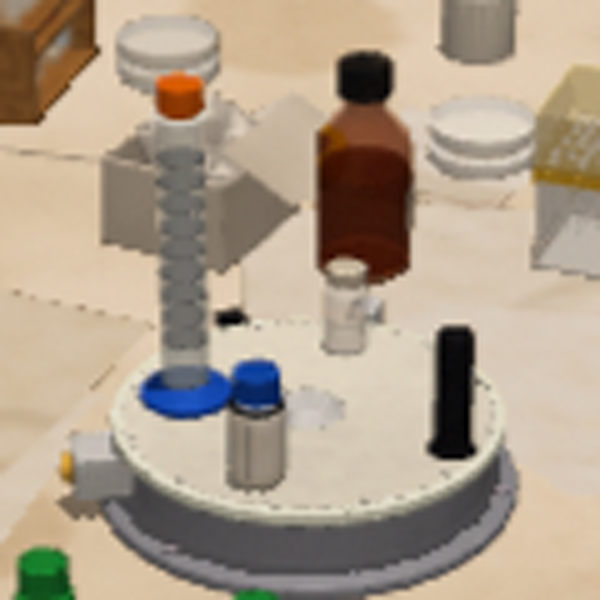

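Run:
```python
from h import *
# turntable centre: fit white rim from top via boss
f=cv2.imread('pics/top0.png')[:,:,::-1]
hp=onz('top',(299.9,273.2),.119); print('handle',hp, 'side proj',proj('side',hp))
e1,d1=ray('top',(299.9,273.2)); e2,d2=ray('side',(345.8,261))
print('boss',onz('top',(260+282/6-.4,195+308/6-.4),.05))
# ellipse fit to the disc
g=f.astype(int); m=((g.min(2)>170)&(g[:,:,0]-g[:,:,2]<32)).astype(np.uint8)
m[:, :255]=0;m[:,365:]=0;m[:190]=0;m[300:]=0
print(m.sum())
pr=lambda c,r,a,z:proj('top',(c[0]+r*np.cos(a),c[1]+r*np.sin(a),z))
# rim extremes from crop: left 70, right 494, bottom ~517(disc), top 98
for uv in [(70,300),(494,300),(282,98),(282,517)]:
    print(uv,onz('top',(260+uv[0]/6-.4,195+uv[1]/6-.4),.047))
print('lug',onz('top',(260+518/6-.4,195+313/6-.4),.05),'pad',onz('top',(260+515/6-.4,195+297/6-.4),.05),'tooth',onz('top',(260+463/6-.4,195+172/6-.4),.045))
print('det',onz('top',(260+192/6-.4,195+103/6-.4),.035))
s=arm.get_state(); M=R.from_rotvec(s['ee_rot']).as_matrix(); print(M.round(3))
```

```text
handle [ 0.47467704 -0.03240027  0.119     ] side proj [348.44945436 259.76327911]
boss [ 0.55835539 -0.05008635  0.05      ]
6338
(70, 300) [0.56210393 0.05542195 0.047     ]
(494, 300) [ 0.56309537 -0.15539464  0.047     ]
(282, 98) [ 0.66394985 -0.04942986  0.047     ]
(282, 517) [ 0.45491406 -0.05064214  0.047     ]
lug [ 0.5564155 -0.1671541  0.05     ] pad [ 0.56437558 -0.16566764  0.05      ] tooth [ 0.62736163 -0.1400077   0.045     ]
det [ 0.66299773 -0.00396779  0.035     ]
[[ 0.328 -0.945 -0.001]
 [-0.945 -0.328  0.002]
 [-0.002  0.    -1.   ]]
```

Measured: axis at about (0.559, -0.050), handle at about (0.476, -0.033), which is 168° around the axis, with home about 27° clockwise. The plan is to straddle the post as a fork with the jaws tangential. First move goes above it.

```bash
python3 -m handwheel '[[[-0.1,-0.1,0],[0,0,7]],[[-0.437,-0.439,0],[0,0,31]],[[-0.437,-0.439,0],[0,0,31]],[[-0.437,-0.439,0],[0,0,31]],[[-0.437,-0.439,0],[0,0,31]],[[-0.437,-0.439,0],[0,0,31]],[[-0.437,-0.439,0],[0,0,31]],[[-0.437,-0.439,0],[0,0,31]],[[-0.437,-0.439,0],[0,0,31]],[[-0.437,-0.439,0],[0,0,31]],[[-0.437,-0.439,0],[0,0,31]],[[-0.437,-0.439,0],[0,0,31]],[[-0.437,-0.439,0],[0,0,31]],[[-0.437,-0.439,0],[0,0,31]],[[-0.437,-0.439,0],[0,0,31]],[[-0.437,-0.439,0],[0,0,31]],[[-0.437,-0.439,0],[0,0,31]],[[-0.437,-0.439,0],[0,0,31]],[[-0.437,-0.439,0],[0,0,31]],[[-0.437,-0.439,0],[0,0,31]]]' 45
python3 - <<'E'
from h import *
s=arm.get_state(); M=R.from_rotvec(s['ee_rot']).as_matrix()
print(s['position'],s['q'].round(2),M.round(3),s['wrist_force'],s['finger_gap'])
f=arm.grab_frame('top');g=arm.grab_frame('side')
crop('t',f,220,170,180,150,4,'pics/t1.png'); crop('s',g,230,130,200,180,3.5,'pics/s1.png')
E
```

```text
time: 1.77
position: [0.4756, -0.0356, 0.2387]
ee_rot: [1.975, -2.442, 0.0]
wrist_force: [-0.4, 0.1, -0.3]
finger_gap: 0.452
[ 0.47563253 -0.03561134  0.23868832] [-0.05  0.5   0.04  2.01 -0.03  0.64 -1.77] [[-0.209 -0.978 -0.001]
 [-0.978  0.209 -0.001]
 [ 0.001  0.001 -1.   ]] [-0.38182639  0.14738197 -0.26942077] 0.45193909154891715
```

View pics/s1.png

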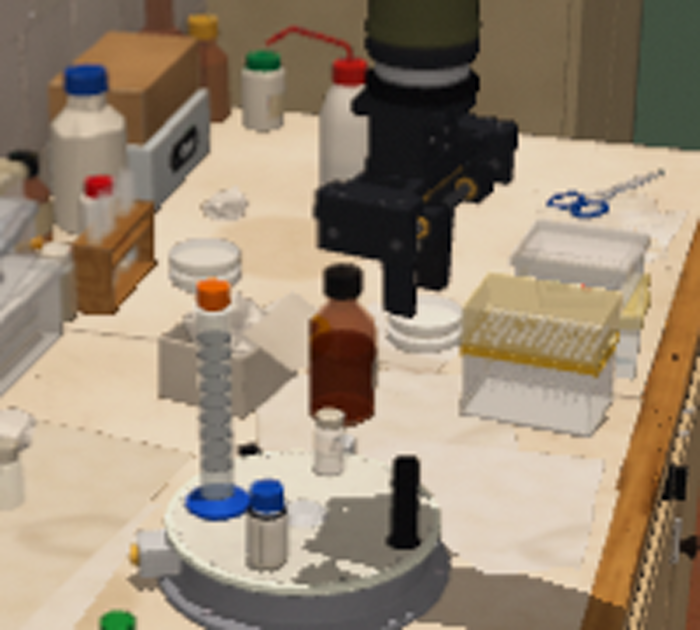

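View pics/t1.png

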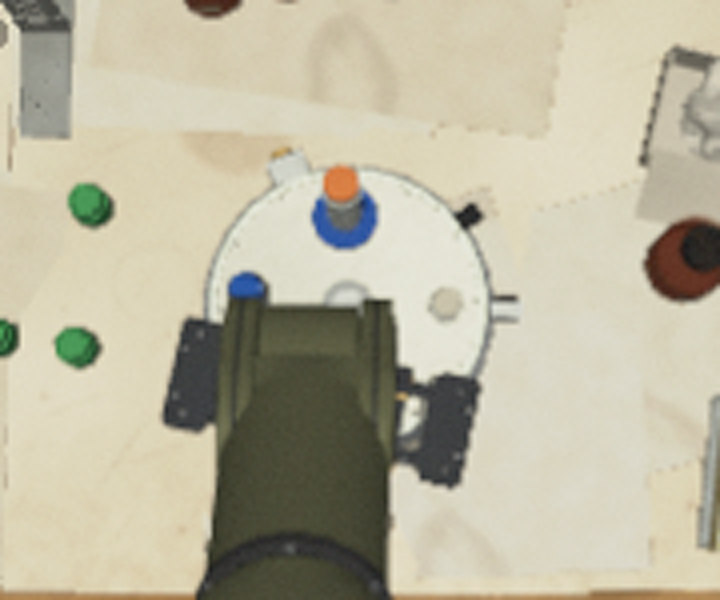

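Run:
```python
from h import *
s=arm.get_state(); p=s['position']; M=R.from_rotvec(s['ee_rot']).as_matrix()
for k in(-1,0,1): print(proj('side',p+M[:,0]*.0285*k))
for x in(.471,.476,.481):
  for y in(-.037,-.033,-.029): print(x,y,proj('side',(x,y,.119)),proj('top',(x,y,.119)))
```

```text
[344.36939634 220.33775405]
[349.32149972 215.97277877]
[354.12680456 211.73732345]
0.471 -0.037 [350.26976068 259.10859741] [301.51088644 274.50320027]
0.471 -0.033 [349.92478899 259.83597941] [300.10256637 274.49606141]
0.471 -0.029 [349.57829421 260.56655383] [298.69431421 274.48888368]
0.476 -0.037 [348.33907159 258.86233654] [301.52216111 272.74235625]
0.476 -0.033 [347.99011303 259.58865764] [300.11418468 272.73525087]
0.476 -0.029 [347.63961558 260.31816398] [298.7062761  272.72810891]
0.481 -0.037 [346.41109371 258.61641494] [301.53345161 270.98231781]
0.481 -0.033 [346.05816109 259.34167639] [300.1258215  270.97524588]
0.481 -0.029 [345.70367387 260.07011593] [298.71825915 270.96813965]
```

```bash
python3 -m handwheel '[[[-0.002,-0.002,0.03],[0,0,0]],[[-0.002,-0.002,0.06],[0,0,0]],[[-0.002,-0.002,0.08],[0,0,0]],[[-0.002,-0.002,0.10],[0,0,0]],[[-0.002,-0.002,0.12],[0,0,0]],[[-0.002,-0.002,0.14],[0,0,0]],[[-0.002,-0.002,0.155],[0,0,0]],[[-0.002,-0.002,0.163],[0,0,0]],[[-0.002,-0.002,0.163],[0,0,0]],[[-0.002,-0.002,0.163],[0,0,0]]]' 45
python3 - <<'E'
from h import *
f=arm.grab_frame('top');g=arm.grab_frame('side')
crop('t',f,220,170,180,150,4,'pics/t2.png'); crop('s',g,240,180,140,130,5,'pics/s2.png')
E
```

```text
time: 2.7
position: [0.4787, -0.0327, 0.0759]
ee_rot: [1.979, -2.44, 0.0]
wrist_force: [-1.0, -0.5, -0.5]
finger_gap: 0.449
```

View pics/s2.png

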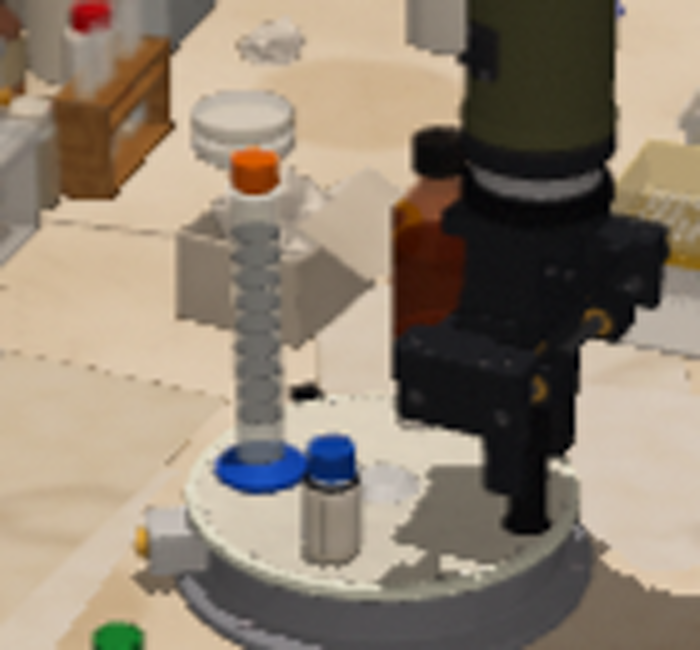

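The fork straddles the post. Next I'll narrow it to a loose fit.

```bash
python3 -m handwheel '[[[0,0,0],[0,0,0]],[[0,0,0],[0,0,0]],[[0,0,0],[0,0,0]],[[0,0,0],[0,0,0]],[[0,0,0],[0,0,0]],[[0,0,0],[0,0,0]]]' 25 20
```

```text
time: 3.3
position: [0.4789, -0.0332, 0.0759]
ee_rot: [1.978, -2.44, 0.002]
wrist_force: [0.1, -3.0, 1.1]
finger_gap: 0.25
```

```bash
cat > st.py <<'E'
from h import *
s=arm.get_state(); p=s['position']; M=R.from_rotvec(s['ee_rot']).as_matrix()
a=np.arctan2(p[1]+.050,p[0]-.559); F=s['wrist_force']
print('t%.2f phi %.1f r %.1fmm toolx-tang err %.1f Ft(ccw on tool) %.1f Fr %.1f Fz %.1f q7 %.2f gap %.3f'%(s['time'],np.degrees(a)%360,1e3*np.hypot(p[0]-.559,p[1]+.05),(np.degrees(np.arctan2(M[1,0],M[0,0])-a)-90+180)%360-180,-np.sin(a)*F[0]+np.cos(a)*F[1],np.cos(a)*F[0]+np.sin(a)*F[1],F[2],s['q'][6],s['finger_gap']))
E
python3 st.py
python3 -m handwheel '[[[-0.0022,0,0],[0,0,1.5]],[[-0.0044,-0.0001,0],[0,0,3]],[[-0.0044,-0.0001,0],[0,0,3]]]'; python3 st.py
python3 -m handwheel '[[[-0.0022,0,0],[0,0,1.5]],[[-0.0044,-0.0001,0],[0,0,3]],[[-0.0044,-0.0001,0],[0,0,3]]]'; python3 st.py
```

```text
t3.30 phi 168.1 r 81.8mm toolx-tang err -0.1 Ft(ccw on tool) 2.9 Fr -0.7 Fz 1.1 q7 -1.77 gap 0.250
time: 3.55
position: [0.4798, -0.0281, 0.0758]
ee_rot: [1.913, -2.492, 0.001]
wrist_force: [0.7, -2.1, 1.9]
finger_gap: 0.251
t3.55 phi 164.5 r 82.2mm toolx-tang err 0.5 Ft(ccw on tool) 1.8 Fr -1.2 Fz 1.9 q7 -1.80 gap 0.251
time: 3.8
position: [0.4814, -0.0218, 0.0756]
ee_rot: [-1.849, 2.538, 0.002]
wrist_force: [0.8, 2.3, -0.0]
finger_gap: 0.248
t3.80 phi 160.0 r 82.6mm toolx-tang err 2.1 Ft(ccw on tool) -2.4 Fr 0.1 Fz -0.0 q7 -1.84 gap 0.248
```

```bash
for i in 1 2; do :; done; python3 -m handwheel '[[[-0.0022,0,0],[0,0,1.5]],[[-0.0044,-0.0001,0],[0,0,3]],[[-0.0044,-0.0001,0],[0,0,3]]]'; python3 st.py
python3 -m handwheel '[[[-0.0022,0,0],[0,0,1.5]],[[-0.0044,-0.0001,0],[0,0,3]],[[-0.0044,-0.0001,0],[0,0,3]]]'; python3 st.py
```

```text
time: 4.05
position: [0.4828, -0.0178, 0.0756]
ee_rot: [-1.782, 2.586, 0.002]
wrist_force: [0.6, 4.4, -1.0]
finger_gap: 0.251
t4.05 phi 157.1 r 82.8mm toolx-tang err 2.0 Ft(ccw on tool) -4.3 Fr 1.2 Fz -1.0 q7 -1.87 gap 0.251
time: 4.3
position: [0.484, -0.0157, 0.0757]
ee_rot: [1.711, -2.634, 0.001]
wrist_force: [-0.2, 0.2, -0.2]
finger_gap: 0.253
t4.30 phi 155.5 r 82.4mm toolx-tang err 0.5 Ft(ccw on tool) -0.1 Fr 0.3 Fz -0.2 q7 -1.90 gap 0.253
```

```bash
python3 -m handwheel '[[[-0.0022,0,0],[0,0,1.5]],[[-0.0044,-0.0001,0],[0,0,3]],[[-0.0044,-0.0001,0],[0,0,3]]]'; python3 st.py
python3 -m handwheel '[[[-0.0022,0,0],[0,0,1.5]],[[-0.0044,-0.0001,0],[0,0,3]],[[-0.0044,-0.0001,0],[0,0,3]]]'; python3 st.py
```

```text
time: 4.55
position: [0.4851, -0.0137, 0.0757]
ee_rot: [1.636, -2.678, 0.003]
wrist_force: [-0.3, -4.7, 1.1]
finger_gap: 0.251
t4.55 phi 153.8 r 82.3mm toolx-tang err -1.0 Ft(ccw on tool) 4.4 Fr -1.8 Fz 1.1 q7 -1.94 gap 0.251
time: 4.8
position: [0.4871, -0.0094, 0.0757]
ee_rot: [1.567, -2.72, 0.002]
wrist_force: [-2.1, -3.9, 0.5]
finger_gap: 0.252
t4.80 phi 150.5 r 82.6mm toolx-tang err -0.6 Ft(ccw on tool) 4.5 Fr -0.1 Fz 0.5 q7 -1.97 gap 0.252
```

Run:
```python
from h import *
f=arm.grab_frame('top');g=arm.grab_frame('side')
crop('t',f,220,170,180,150,4,'pics/t3.png'); crop('s',g,240,180,140,130,5,'pics/s3.png')
```

```text
(no output)
```

View pics/t3.png

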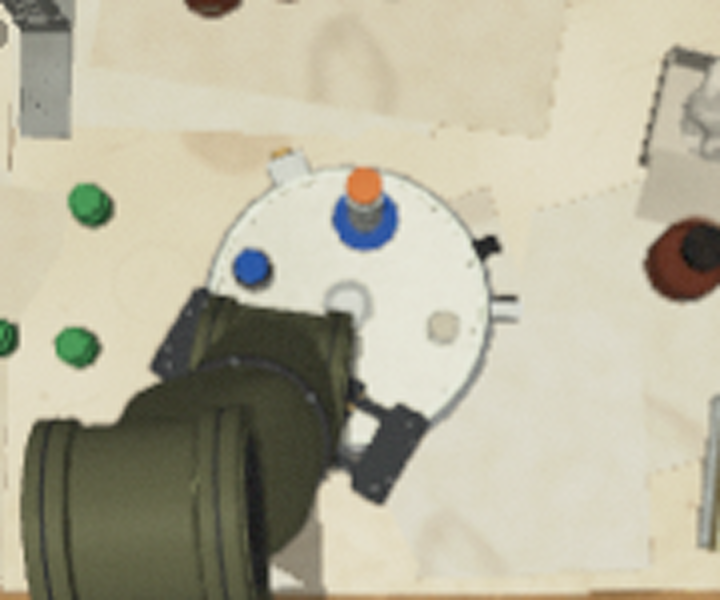

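The tooth at (488,246) is approaching the lug pad at (505,298), and everything is upright. I'll continue clockwise.

```bash
python3 -m handwheel '[[[-0.0022,0,0],[0,0,1.5]],[[-0.0044,-0.0001,0],[0,0,3]],[[-0.0044,-0.0001,0],[0,0,3]]]'; python3 st.py
python3 -m handwheel '[[[-0.0022,0,0],[0,0,1.5]],[[-0.0044,-0.0001,0],[0,0,3]],[[-0.0044,-0.0001,0],[0,0,3]]]'; python3 st.py
```

```text
time: 5.15
position: [0.4904, -0.0029, 0.0757]
ee_rot: [-1.501, 2.759, 0.001]
wrist_force: [-0.9, 0.0, 0.6]
finger_gap: 0.25
t5.15 phi 145.5 r 83.2mm toolx-tang err 1.6 Ft(ccw on tool) 0.5 Fr 0.7 Fz 0.6 q7 -2.00 gap 0.250
time: 5.4
position: [0.4941, 0.0014, 0.0758]
ee_rot: [-1.428, 2.795, 0.0]
wrist_force: [1.9, 4.5, -0.6]
finger_gap: 0.253
t5.40 phi 141.6 r 82.8mm toolx-tang err 2.5 Ft(ccw on tool) -4.7 Fr 1.3 Fz -0.6 q7 -2.04 gap 0.253
```

```bash
python3 -m handwheel '[[[-0.0015,0,0],[0,0,1]],[[-0.003,-0.0001,0],[0,0,2]],[[-0.003,-0.0001,0],[0,0,2]]]'; python3 st.py
python3 -m handwheel '[[[-0.0015,0,0],[0,0,1]],[[-0.003,-0.0001,0],[0,0,2]],[[-0.003,-0.0001,0],[0,0,2]]]'; python3 st.py
```

```text
time: 5.65
position: [0.4961, 0.0038, 0.0758]
ee_rot: [-1.38, 2.819, 0.0]
wrist_force: [2.2, 5.1, -1.4]
finger_gap: 0.246
t5.65 phi 139.5 r 82.8mm toolx-tang err 2.7 Ft(ccw on tool) -5.3 Fr 1.6 Fz -1.4 q7 -2.06 gap 0.246
time: 5.9
position: [0.4973, 0.0055, 0.0758]
ee_rot: [-1.33, 2.845, 0.0]
wrist_force: [2.2, 5.7, -0.9]
finger_gap: 0.251
t5.90 phi 138.0 r 83.0mm toolx-tang err 2.1 Ft(ccw on tool) -5.7 Fr 2.2 Fz -0.9 q7 -2.08 gap 0.251
```

Run:
```python
from h import *
f=arm.grab_frame('top');g=arm.grab_frame('side')
crop('t',f,220,170,180,150,4,'pics/t4.png')
```

```text
(no output)
```

View pics/t4.png

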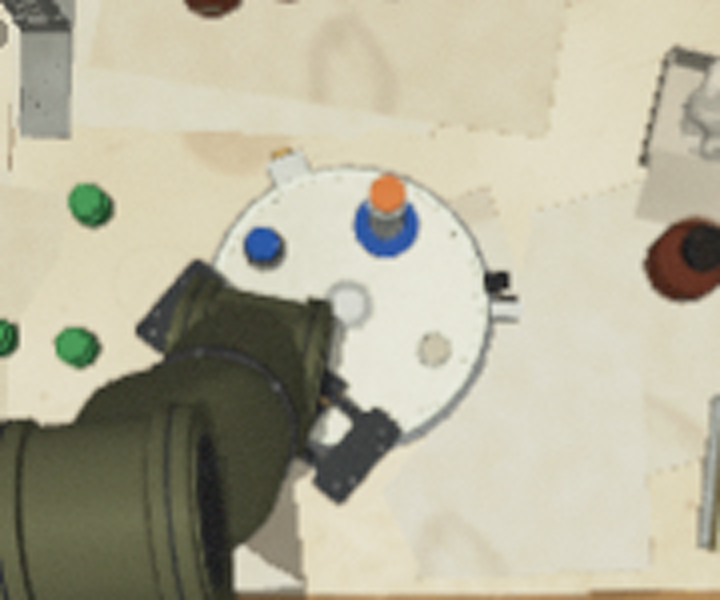

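The tooth at (497,280) is almost on the pad at (505,298). I'll use smaller steps.

```bash
python3 -m handwheel '[[[-0.001,0,0],[0,0,0.7]],[[-0.002,0,0],[0,0,1.4]],[[-0.002,0,0],[0,0,1.4]]]'; python3 st.py
python3 -m handwheel '[[[-0.001,0,0],[0,0,0.7]],[[-0.002,0,0],[0,0,1.4]],[[-0.002,0,0],[0,0,1.4]]]'; python3 st.py
```

```text
time: 6.25
position: [0.4977, 0.0062, 0.0757]
ee_rot: [1.295, -2.862, -0.0]
wrist_force: [0.9, 3.5, 0.7]
finger_gap: 0.254
t6.25 phi 137.5 r 83.1mm toolx-tang err 1.2 Ft(ccw on tool) -3.2 Fr 1.8 Fz 0.7 q7 -2.09 gap 0.254
time: 6.5
position: [0.4988, 0.0063, 0.0756]
ee_rot: [1.257, -2.878, 0.002]
wrist_force: [-0.4, 0.4, 0.7]
finger_gap: 0.248
t6.50 phi 136.9 r 82.5mm toolx-tang err 0.3 Ft(ccw on tool) -0.0 Fr 0.5 Fz 0.7 q7 -2.11 gap 0.248
```

```bash
python3 -m handwheel '[[[-0.001,0,0],[0,0,0.7]],[[-0.001,0,0],[0,0,0.7]],[[-0.001,0,0],[0,0,0.7]]]'; python3 st.py
python3 -m handwheel '[[[-0.001,0,0],[0,0,0.7]],[[-0.001,0,0],[0,0,0.7]],[[-0.001,0,0],[0,0,0.7]]]'; python3 st.py
```

```text
time: 6.75
position: [0.4997, 0.0078, 0.0757]
ee_rot: [1.242, -2.885, 0.001]
wrist_force: [0.2, 0.2, 0.8]
finger_gap: 0.247
t6.75 phi 135.7 r 82.8mm toolx-tang err 0.9 Ft(ccw on tool) -0.3 Fr -0.0 Fz 0.8 q7 -2.12 gap 0.247
time: 7.0
position: [0.5, 0.008, 0.0757]
ee_rot: [1.224, -2.892, 0.001]
wrist_force: [-1.8, -3.4, 0.5]
finger_gap: 0.251
t7.00 phi 135.5 r 82.8mm toolx-tang err 0.4 Ft(ccw on tool) 3.7 Fr -1.1 Fz 0.5 q7 -2.12 gap 0.251
```

```bash
python3 -m handwheel '[[[-0.001,0,0],[0,0,0.7]],[[-0.001,0,0],[0,0,0.7]],[[-0.001,0,0],[0,0,0.7]]]'; python3 st.py
python3 -m handwheel '[[[-0.001,0,0],[0,0,0.7]],[[-0.001,0,0],[0,0,0.7]],[[-0.001,0,0],[0,0,0.7]]]'; python3 st.py
```

```text
time: 7.25
position: [0.5001, 0.008, 0.0756]
ee_rot: [1.204, -2.899, 0.002]
wrist_force: [-2.4, -4.5, 2.0]
finger_gap: 0.252
t7.25 phi 135.4 r 82.7mm toolx-tang err -0.3 Ft(ccw on tool) 4.9 Fr -1.4 Fz 2.0 q7 -2.13 gap 0.252
time: 7.5
position: [0.5002, 0.0079, 0.0756]
ee_rot: [1.185, -2.906, 0.002]
wrist_force: [-2.4, -5.2, 1.5]
finger_gap: 0.252
t7.50 phi 135.4 r 82.5mm toolx-tang err -1.1 Ft(ccw on tool) 5.3 Fr -1.9 Fz 1.5 q7 -2.14 gap 0.252
```

```bash
python3 -m handwheel '[[[-0.001,0,0],[0,0,0]],[[-0.002,0,0],[0,0,0]],[[-0.002,0,0],[0,0,0]]]'; python3 st.py
python3 -m handwheel '[[[-0.001,0,0],[0,0,0]],[[-0.002,0,0],[0,0,0]],[[-0.002,0,0],[0,0,0]]]'; python3 st.py
python3 - <<'E'
from h import *
f=arm.grab_frame('top')
crop('t',f,220,170,180,150,4,'pics/t5.png')
E
```

```text
time: 7.75
position: [0.5003, 0.008, 0.0755]
ee_rot: [1.182, -2.904, 0.003]
wrist_force: [-5.2, -9.4, 2.4]
finger_gap: 0.25
t7.75 phi 135.4 r 82.5mm toolx-tang err -1.1 Ft(ccw on tool) 10.3 Fr -2.9 Fz 2.4 q7 -2.14 gap 0.250
time: 8.0
position: [0.5003, 0.008, 0.0755]
ee_rot: [1.179, -2.902, 0.004]
wrist_force: [-7.9, -13.1, 5.1]
finger_gap: 0.253
t8.00 phi 135.4 r 82.5mm toolx-tang err -1.1 Ft(ccw on tool) 14.9 Fr -3.6 Fz 5.1 q7 -2.14 gap 0.253
```

View pics/t5.png

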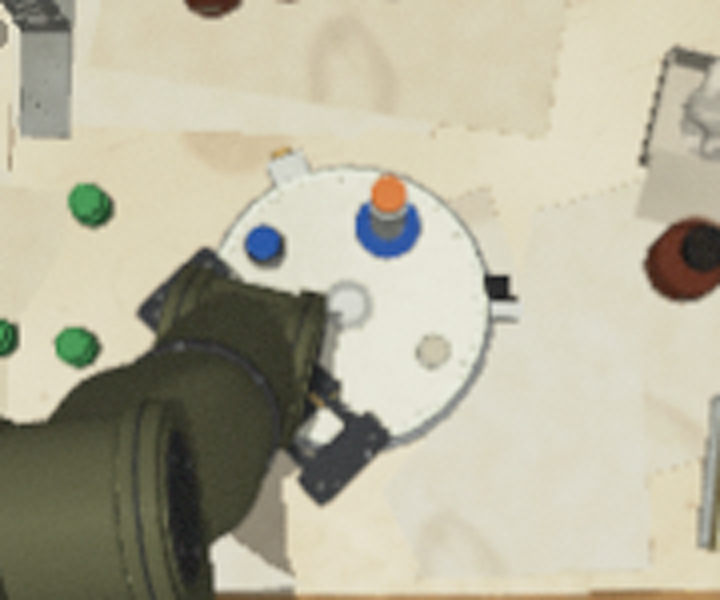

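Home is reached: the tooth rests on the pad and force rose from 5 to 10 to 15 N with no motion. I'll unload, then start counter-clockwise.

```bash
python3 -m handwheel '[[[0.003,0,0],[0,0,0]],[[0.006,0,0],[0,0,0]],[[0.008,0,0],[0,0,-1]],[[0.008,0,0],[0,0,-1]]]'; python3 st.py
python3 -m handwheel '[[[0.0015,0,0],[0,0,-1]],[[0.003,0,0],[0,0,-2]],[[0.003,0,0],[0,0,-2]]]'; python3 st.py
python3 -m handwheel '[[[0.0022,0,0],[0,0,-1.5]],[[0.0044,-0.0001,0],[0,0,-3]],[[0.0044,-0.0001,0],[0,0,-3]]]'; python3 st.py
python3 -m handwheel '[[[0.0022,0,0],[0,0,-1.5]],[[0.0044,-0.0001,0],[0,0,-3]],[[0.0044,-0.0001,0],[0,0,-3]]]'; python3 st.py
```

```text
time: 8.38
position: [0.4994, 0.0082, 0.0758]
ee_rot: [-1.217, 2.895, 0.001]
wrist_force: [0.3, -0.6, -0.7]
finger_gap: 0.251
t8.38 phi 135.7 r 83.3mm toolx-tang err -0.1 Ft(ccw on tool) 0.2 Fr -0.6 Fz -0.7 q7 -2.13 gap 0.251
time: 8.63
position: [0.4978, 0.0065, 0.0758]
ee_rot: [-1.269, 2.872, 0.001]
wrist_force: [1.2, 1.2, -0.5]
finger_gap: 0.252
t8.63 phi 137.3 r 83.3mm toolx-tang err 0.4 Ft(ccw on tool) -1.7 Fr -0.0 Fz -0.5 q7 -2.10 gap 0.252
time: 8.88
position: [0.4958, 0.0038, 0.0758]
ee_rot: [-1.345, 2.835, 0.0]
wrist_force: [2.7, 5.3, -1.7]
finger_gap: 0.249
t8.88 phi 139.6 r 82.9mm toolx-tang err 1.2 Ft(ccw on tool) -5.8 Fr 1.4 Fz -1.7 q7 -2.07 gap 0.249
time: 9.13
position: [0.4925, -0.0005, 0.0758]
ee_rot: [-1.417, 2.801, -0.0]
wrist_force: [2.8, 2.6, -0.9]
finger_gap: 0.253
t9.13 phi 143.3 r 82.9mm toolx-tang err 0.4 Ft(ccw on tool) -3.8 Fr -0.7 Fz -0.9 q7 -2.04 gap 0.253
```

```bash
for k in 1; do :; done
python3 -m handwheel '[[[0.0022,0,0],[0,0,-1.5]],[[0.0044,-0.0001,0],[0,0,-3]],[[0.0044,-0.0001,0],[0,0,-3]]]'|tail -0; python3 st.py
python3 -m handwheel '[[[0.0022,0,0],[0,0,-1.5]],[[0.0044,-0.0001,0],[0,0,-3]],[[0.0044,-0.0001,0],[0,0,-3]]]'|tail -0; python3 st.py
python3 -m handwheel '[[[0.0022,0,0],[0,0,-1.5]],[[0.0044,-0.0001,0],[0,0,-3]],[[0.0044,-0.0001,0],[0,0,-3]]]'|tail -0; python3 st.py
python3 -m handwheel '[[[0.0022,0,0],[0,0,-1.5]],[[0.0044,-0.0001,0],[0,0,-3]],[[0.0044,-0.0001,0],[0,0,-3]]]'|tail -0; python3 st.py
```

```text
t9.38 phi 148.3 r 83.5mm toolx-tang err -1.7 Ft(ccw on tool) -0.6 Fr -0.2 Fz -0.2 q7 -2.00 gap 0.253
t9.63 phi 151.9 r 84.0mm toolx-tang err -2.4 Ft(ccw on tool) 4.5 Fr 0.2 Fz 0.0 q7 -1.97 gap 0.250
t9.88 phi 154.7 r 83.9mm toolx-tang err -2.2 Ft(ccw on tool) 5.2 Fr -0.7 Fz 0.6 q7 -1.94 gap 0.249
t10.13 phi 156.1 r 83.5mm toolx-tang err -0.5 Ft(ccw on tool) -0.0 Fr -0.7 Fz 0.2 q7 -1.91 gap 0.254Exception ignored on flushing sys.stdout:
BrokenPipeError: [Errno 32] Broken pipe
Exception ignored on flushing sys.stdout:
BrokenPipeError: [Errno 32] Broken pipe
Exception ignored on flushing sys.stdout:
BrokenPipeError: [Errno 32] Broken pipe
Exception ignored on flushing sys.stdout:
BrokenPipeError: [Errno 32] Broken pipe
```

Click 1: in the notch at about 156°. Continuing.

```bash
python3 -m handwheel '[[[0.0022,0,0],[0,0,-1.5]],[[0.0044,-0.0001,0],[0,0,-3]],[[0.0044,-0.0001,0],[0,0,-3]]]' >/dev/null; python3 st.py
python3 -m handwheel '[[[0.0022,0,0],[0,0,-1.5]],[[0.0044,-0.0001,0],[0,0,-3]],[[0.0044,-0.0001,0],[0,0,-3]]]' >/dev/null; python3 st.py
python3 -m handwheel '[[[0.0022,0,0],[0,0,-1.5]],[[0.0044,-0.0001,0],[0,0,-3]],[[0.0044,-0.0001,0],[0,0,-3]]]' >/dev/null; python3 st.py
python3 -m handwheel '[[[0.0022,0,0],[0,0,-1.5]],[[0.0044,-0.0001,0],[0,0,-3]],[[0.0044,-0.0001,0],[0,0,-3]]]' >/dev/null; python3 st.py
```

```text
t10.38 phi 157.7 r 83.1mm toolx-tang err 1.1 Ft(ccw on tool) -5.2 Fr 0.0 Fz -1.5 q7 -1.87 gap 0.249
t10.63 phi 160.6 r 83.0mm toolx-tang err 1.3 Ft(ccw on tool) -5.6 Fr -0.2 Fz -1.5 q7 -1.84 gap 0.250
t10.88 phi 165.0 r 83.1mm toolx-tang err -0.3 Ft(ccw on tool) -1.3 Fr -1.1 Fz 0.4 q7 -1.81 gap 0.251
t11.13 phi 169.9 r 84.3mm toolx-tang err -2.4 Ft(ccw on tool) 4.1 Fr -0.8 Fz -0.5 q7 -1.77 gap 0.251
```

```bash
python3 -m handwheel '[[[0.0022,0,0],[0,0,-1.5]],[[0.0022,0,0],[0,0,-1.5]],[[0.0022,0,0],[0,0,-1.5]]]' >/dev/null; python3 st.py
python3 -m handwheel '[[[0.0022,0,0],[0,0,-1.5]],[[0.0022,0,0],[0,0,-1.5]],[[0.0022,0,0],[0,0,-1.5]]]' >/dev/null; python3 st.py
python3 -m handwheel '[[[0.0022,0,0],[0,0,-1.5]],[[0.0022,0,0],[0,0,-1.5]],[[0.0022,0,0],[0,0,-1.5]]]' >/dev/null; python3 st.py
```

```text
t11.38 phi 171.4 r 84.2mm toolx-tang err -2.5 Ft(ccw on tool) 6.2 Fr -1.9 Fz -0.5 q7 -1.76 gap 0.251
t11.63 phi 171.8 r 84.5mm toolx-tang err -1.3 Ft(ccw on tool) 3.8 Fr 0.7 Fz -0.3 q7 -1.74 gap 0.249
t11.88 phi 172.4 r 84.2mm toolx-tang err -0.3 Ft(ccw on tool) -1.1 Fr 0.1 Fz -0.1 q7 -1.73 gap 0.248
```

Click 2: notch at about 172°. A quick look to compare with the first picture.

Run:
```python
from h import *
f=arm.grab_frame('top')
crop('t',f,260,195,100,100,6,'pics/t6.png')
```

```text
(no output)
```

View pics/t6.png

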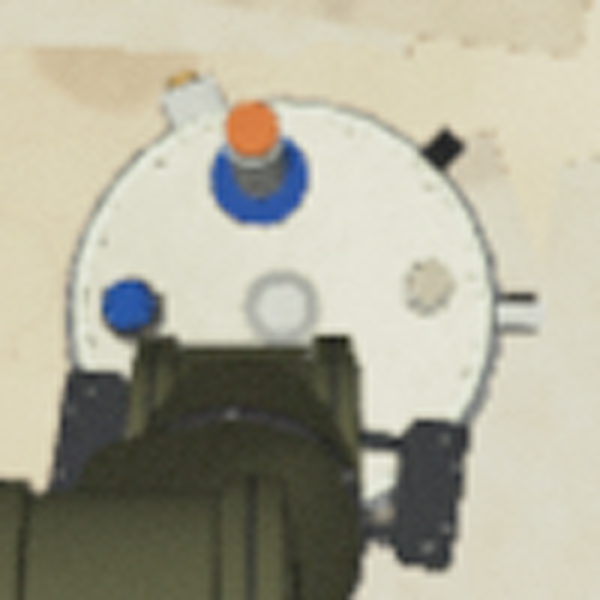

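The tooth is at (445,148), against (463,172) at the start. So the table started part-way between notches 1 and 2, which fits the forces I felt early on. All items are upright; now on to click 3.

```bash
python3 -m handwheel '[[[0.0022,0,0],[0,0,-1.5]],[[0.0044,-0.0001,0],[0,0,-3]],[[0.0044,-0.0001,0],[0,0,-3]]]' >/dev/null; python3 st.py
python3 -m handwheel '[[[0.0022,0,0],[0,0,-1.5]],[[0.0044,-0.0001,0],[0,0,-3]],[[0.0044,-0.0001,0],[0,0,-3]]]' >/dev/null; python3 st.py
python3 -m handwheel '[[[0.0022,0,0],[0,0,-1.5]],[[0.0044,-0.0001,0],[0,0,-3]],[[0.0044,-0.0001,0],[0,0,-3]]]' >/dev/null; python3 st.py
```

```text
t12.18 phi 174.9 r 83.9mm toolx-tang err 0.4 Ft(ccw on tool) -4.1 Fr 1.1 Fz -0.3 q7 -1.69 gap 0.252
t12.43 phi 178.2 r 83.8mm toolx-tang err -0.0 Ft(ccw on tool) -4.3 Fr -0.8 Fz -1.2 q7 -1.66 gap 0.250
t12.68 phi 182.1 r 83.9mm toolx-tang err -1.0 Ft(ccw on tool) -2.5 Fr -1.1 Fz -1.4 q7 -1.62 gap 0.249
```

```bash
python3 -m handwheel '[[[0.0022,0,0],[0,0,-1.5]],[[0.0044,-0.0001,0],[0,0,-3]],[[0.0044,-0.0001,0],[0,0,-3]]]' >/dev/null; python3 st.py
python3 -m handwheel '[[[0.0022,0,0],[0,0,-1.5]],[[0.0044,-0.0001,0],[0,0,-3]],[[0.0044,-0.0001,0],[0,0,-3]]]' >/dev/null; python3 st.py
python3 -m handwheel '[[[0.0015,0,0],[0,0,-1]],[[0.003,0,0],[0,0,-2]],[[0.003,0,0],[0,0,-2]]]' >/dev/null; python3 st.py
```

```text
t12.93 phi 185.8 r 84.9mm toolx-tang err -1.7 Ft(ccw on tool) -0.4 Fr 0.3 Fz 0.0 q7 -1.59 gap 0.252
t13.18 phi 188.7 r 85.4mm toolx-tang err -1.7 Ft(ccw on tool) -0.5 Fr -0.5 Fz -0.1 q7 -1.56 gap 0.250
t13.43 phi 190.7 r 85.2mm toolx-tang err -1.7 Ft(ccw on tool) 3.5 Fr 0.9 Fz 0.8 q7 -1.54 gap 0.250
```

```bash
python3 -m handwheel '[[[0.0022,-0.0005,0],[0,0,-1.5]],[[0.0044,-0.001,0],[0,0,-2.5]],[[0.0044,-0.001,0],[0,0,-2.5]]]' >/dev/null; python3 st.py
python3 -m handwheel '[[[0.0022,0,0],[0,0,-1.5]],[[0.0044,-0.0001,0],[0,0,-3]],[[0.0044,-0.0001,0],[0,0,-3]]]' >/dev/null; python3 st.py
python3 -m handwheel '[[[0.0015,0,0],[0,0,-1]],[[0.003,0,0],[0,0,-2]],[[0.003,0,0],[0,0,-2]]]' >/dev/null; python3 st.py
```

```text
t13.68 phi 193.8 r 84.5mm toolx-tang err -2.3 Ft(ccw on tool) 4.3 Fr 0.7 Fz -0.6 q7 -1.51 gap 0.253
t13.93 phi 195.8 r 83.3mm toolx-tang err -1.2 Ft(ccw on tool) -0.2 Fr 0.8 Fz -0.2 q7 -1.47 gap 0.251
t14.18 phi 197.6 r 83.4mm toolx-tang err -0.9 Ft(ccw on tool) -0.2 Fr -0.4 Fz -0.6 q7 -1.45 gap 0.246
```

Click 3: notch at about 197°. Now the fourth, carefully.

```bash
python3 -m handwheel '[[[0.0022,0,0],[0,0,-1.5]],[[0.0044,-0.0001,0],[0,0,-3]],[[0.0044,-0.0001,0],[0,0,-3]]]' >/dev/null; python3 st.py
python3 -m handwheel '[[[0.0022,0,0],[0,0,-1.5]],[[0.0044,-0.0001,0],[0,0,-3]],[[0.0044,-0.0001,0],[0,0,-3]]]' >/dev/null; python3 st.py
python3 -m handwheel '[[[0.0015,0,0],[0,0,-1]],[[0.003,0,0],[0,0,-2]],[[0.003,0,0],[0,0,-2]]]' >/dev/null; python3 st.py
```

```text
t14.43 phi 199.5 r 83.1mm toolx-tang err 0.3 Ft(ccw on tool) -5.0 Fr -1.0 Fz 0.7 q7 -1.41 gap 0.247
t14.68 phi 202.9 r 83.1mm toolx-tang err -0.1 Ft(ccw on tool) -4.1 Fr -1.6 Fz -0.2 q7 -1.38 gap 0.254
t14.93 phi 206.1 r 84.0mm toolx-tang err -1.5 Ft(ccw on tool) -2.0 Fr -1.8 Fz -0.4 q7 -1.36 gap 0.255
```

```bash
python3 -m handwheel '[[[0.0015,0,0],[0,0,-1]],[[0.003,0,0],[0,0,-2]],[[0.003,0,0],[0,0,-2]]]' >/dev/null; python3 st.py
python3 -m handwheel '[[[0.0015,0,0],[0,0,-1]],[[0.003,0,0],[0,0,-2]],[[0.003,0,0],[0,0,-2]]]' >/dev/null; python3 st.py
```

```text
t15.18 phi 208.8 r 85.5mm toolx-tang err -2.3 Ft(ccw on tool) -0.6 Fr 0.2 Fz 0.1 q7 -1.33 gap 0.250
t15.43 phi 211.1 r 85.3mm toolx-tang err -2.6 Ft(ccw on tool) 3.3 Fr 0.6 Fz -0.8 q7 -1.31 gap 0.249
```

```bash
python3 -m handwheel '[[[0.0015,-0.0005,0],[0,0,-1]],[[0.003,-0.001,0],[0,0,-2]],[[0.003,-0.001,0],[0,0,-2]]]' >/dev/null; python3 st.py
python3 -m handwheel '[[[0.0015,0,0],[0,0,-1]],[[0.003,0,0],[0,0,-2]],[[0.003,0,0],[0,0,-2]]]' >/dev/null; python3 st.py
```

```text
t15.68 phi 213.2 r 85.0mm toolx-tang err -2.8 Ft(ccw on tool) 5.6 Fr 3.0 Fz -0.5 q7 -1.29 gap 0.253
t15.93 phi 214.8 r 84.5mm toolx-tang err -2.3 Ft(ccw on tool) 4.8 Fr 2.1 Fz -0.1 q7 -1.26 gap 0.251
```

```bash
python3 -m handwheel '[[[0.001,0,0],[0,0,-0.7]],[[0.002,0,0],[0,0,-1.4]],[[0.002,0,0],[0,0,-1.4]]]' >/dev/null; python3 st.py
python3 -m handwheel '[[[0.001,0,0],[0,0,-0.7]],[[0.001,0,0],[0,0,-0.7]],[[0.001,0,0],[0,0,-0.7]]]' >/dev/null; python3 st.py
```

```text
t16.18 phi 215.2 r 83.3mm toolx-tang err -1.1 Ft(ccw on tool) 0.9 Fr 0.2 Fz 0.1 q7 -1.25 gap 0.253
t16.43 phi 215.8 r 83.5mm toolx-tang err -1.1 Ft(ccw on tool) 0.8 Fr -0.5 Fz -0.2 q7 -1.24 gap 0.247
```

Force has dropped to nothing in the fourth notch. I'll open, check, and then lift straight up.

```bash
python3 -m handwheel '[[[0,0,0],[0,0,0]],[[0,0,0],[0,0,0]],[[0,0,0],[0,0,0]],[[0,0,0],[0,0,0]],[[0,0,0],[0,0,0]],[[0,0,0],[0,0,0]]]' 48 ; python3 st.py
python3 - <<'E'
from h import *
f=arm.grab_frame('top');g=arm.grab_frame('side')
crop('t',f,260,195,100,100,6,'pics/t7.png'); crop('s',g,240,180,140,130,5,'pics/s7.png')
E
```

```text
time: 16.93
position: [0.4911, -0.0997, 0.0757]
ee_rot: [2.782, -1.46, -0.0]
wrist_force: [0.4, 0.4, -0.9]
finger_gap: 0.483
t16.93 phi 216.2 r 84.1mm toolx-tang err -1.6 Ft(ccw on tool) -0.1 Fr -0.5 Fz -0.9 q7 -1.24 gap 0.483
```

View pics/t7.png

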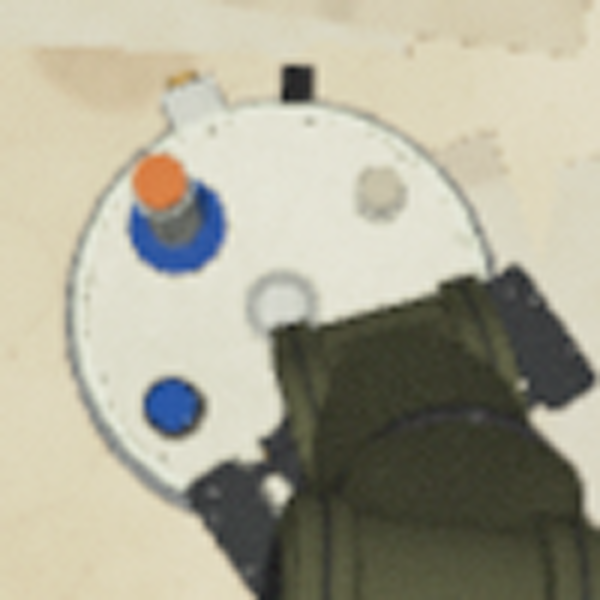

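View pics/s7.png

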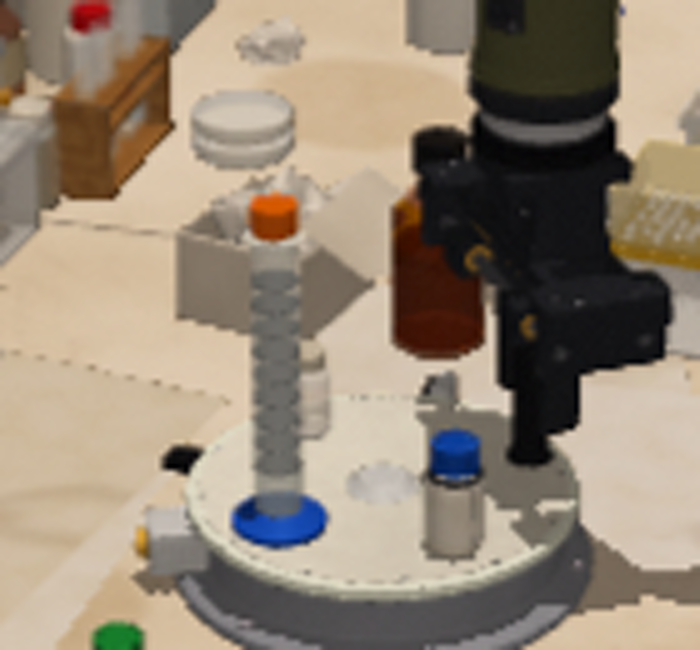

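```bash
python3 -m handwheel '[[[0,0,-0.01],[0,0,0]],[[0,0,-0.03],[0,0,0]],[[0,0,-0.06],[0,0,0]],[[0,0,-0.09],[0,0,0]],[[0,0,-0.12],[0,0,0]],[[0,0,-0.15],[0,0,0]],[[0,0,-0.17],[0,0,0]],[[0,0,-0.17],[0,0,0]],[[0,0,-0.17],[0,0,0]]]'
python3 -m handwheel '[[[0.02,0.03,0],[0,0,0]],[[0.04,0.06,0],[0,0,0]],[[0.06,0.09,0],[0,0,0]],[[0.08,0.12,0],[0,0,0]],[[0.10,0.14,0],[0,0,0]],[[0.10,0.14,0],[0,0,0]],[[0.10,0.14,0],[0,0,0]]]'
python3 - <<'E'
from h import *
f=arm.grab_frame('top');g=arm.grab_frame('side')
crop('t',f,260,195,100,100,6,'pics/t8.png'); crop('s',g,240,180,140,130,5,'pics/s8.png')
for a,c,b in handle(f): 
    p=onz('top',c,.119); print(a,c,p,np.degrees(np.arctan2(p[1]+.05,p[0]-.559))%360)
E
```

```text
time: 17.78
position: [0.4915, -0.0998, 0.2472]
ee_rot: [-2.781, 1.46, -0.005]
wrist_force: [-0.2, 0.6, -0.1]
finger_gap: 0.48
time: 18.37
position: [0.4311, -0.2628, 0.2444]
ee_rot: [2.778, -1.465, -0.004]
wrist_force: [0.8, 0.9, -0.5]
finger_gap: 0.485
19 [308.78947368 208.63157895] [ 0.65995034 -0.05663798  0.119     ] 356.23793926478214
40 [323.1   268.375] [ 0.48870593 -0.0982457   0.119     ] 214.46340481809474
```

View pics/t8.png

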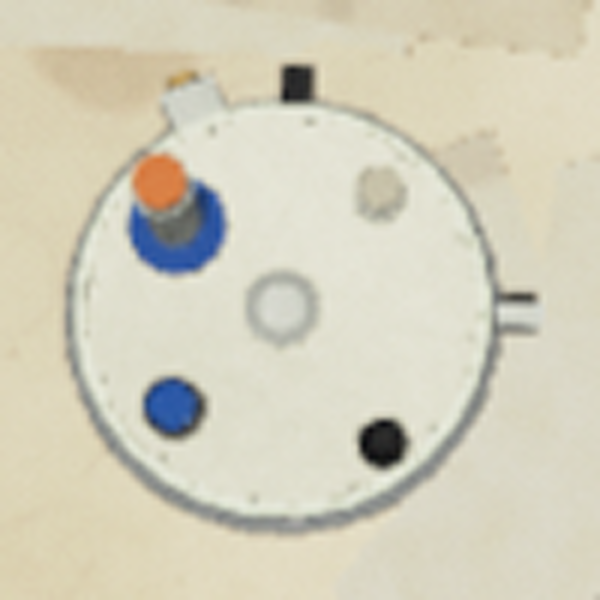

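View pics/s8.png

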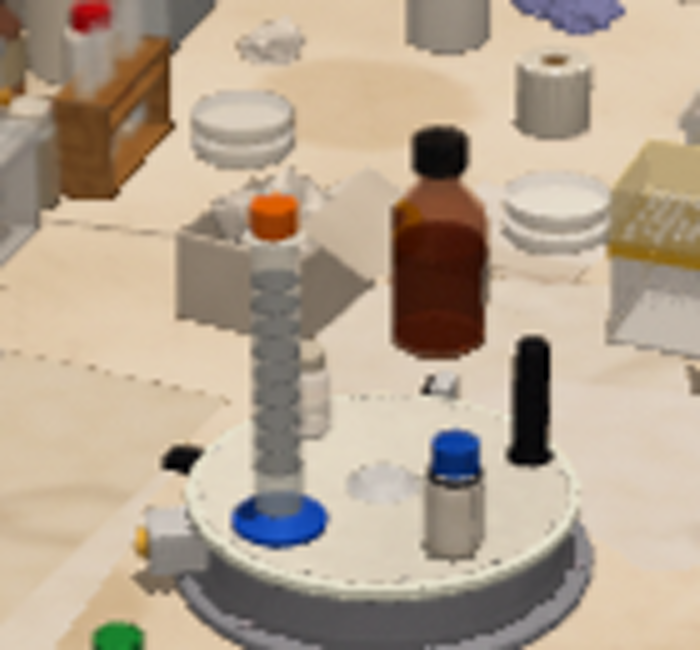

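```bash
python3 -c "
from bench import arm
print(arm.job_done())"
```

```text
the job is handed in; nothing more can be done
None
```

The carousel was turned clockwise to its home stop, then back counter-clockwise by four clicks, and it now rests in the fourth notch. I handed the job in at about 18.5 s of the 72 s allowed. No verdict is reported back.

- **Home stop:** I straddled the handle post with a narrow finger fork and pushed it clockwise until the turntable's tooth met the rubber pad. The push rose to about 15 N with no movement. That is somewhat firmer than it needed to be, because I took one more step after passing 10 N.
- **Clicks:** I felt each click as the push fell to zero, reversed, and returned to zero in the next notch. With home at about 136°, the notches came at about 156°, 172°, 197° and 215.5° of handle angle. The steps are about 0.34, 0.28, 0.44 and 0.32 rad, all within the stated 0.25 to 0.5, so no click was missed or double-counted.
- **Final state:** After I opened the fingers and lifted away, the table did not move between pictures. The cylinder, vial and blue bottle are upright, and the amber bottle and dishes look unmoved in the last side picture. I did not check the other bench items again, but the arm stayed clear of them.

Two readings looked off:
- **Handle angle:** The camera gave a final handle angle of 214.5°, against about 215.5° by feel, which is within calibration error.
- **Starting position:** The table began about half way between notches 1 and 2, not in a notch. This did not affect the count, which was taken from home.

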